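# Tip a standing shaft into its V-cradle and push it home

## Robot

A 6-joint arm with a two-finger parallel gripper is mounted at the origin on a cart in front of the work surface, level with it; the furniture and walls round the work are solid. World frame = base frame: x ahead of the robot, y to its left, z up, the work surface at z = 0. Lengths are in mm, angles in rad, forces in N, time in s.
With the tool pointing down it reaches from about 275 to 750 mm from the base axis. Payload 10.2 kg.
Tool frame: the origin (TCP) lies between the finger pads; the fingertips stand 22 mm ahead of it and the grasp point (between the pads) lies 3 mm ahead of it (ctrl.nose_length is the distance from the TCP to the fingertips, in mm); y points along the fingers, z is the direction in which the jaws open and shut, and the axes are right-handed (so a half turn about y gives the same grasp; the last joint's range is limited). The gripper opens to 85 mm and grips with 20 to 120 N. Pads are 22 mm wide; open, the fingers measure 114 mm over their backs; the gripper's body (76 mm by 85 mm) begins 54 mm behind the grasp point. The pads swing forward as they close: fully open they stand 13 mm farther back than shut.
Start: joints at [-1.348, 0.313, 1.498, -0, 1.331, -0.223], TCP at [226.358, -473.702, 253.294] pointing down, gripper open.
Joint ranges: [-2.94, 2.94], [-0.97, 2.17], [0.19, 2.56], [-1.23, 4.37], [0.02, 3.11], [-2.88, 2.88]. Speed limits (rad/s): [2.39, 2.39, 3.01, 3.14, 3.14, 3.14].

## Interface

Orientations are given as a unit quaternion [w, x, y, z].
In Python, from rig import ctrl, eyes, models gives the robot as it stands.
- The arm moves only by the shell command python3 -m crank 'ROWS' [FORCE]. ROWS is JSON, a list of rows, each an object with "dp": the shift along the tool's x, y, z in mm, a list of three; "roll": the turn about the tool's y in rad; "gripper": the closure in counts, from 0 (fully open) to 255 (shut). A call has 1 to 10 rows; each row is the pose to reach, as a shift and turn from the pose commanded when the call began, along the tool's axes at that moment; what a row does not reach only later rows make up. A row lasts 1/12 s, in which the tool goes at most 41.7 mm and 7.16 degrees, less where a joint would pass 70% of its speed; a pose out of reach is approached as far as the arm can. A call with a gripper value outside its range is refused whole. The fingers move at their own pace and stop on an object; FORCE is the grip in N (left out, the last holds). Time passes only in rows, so rows that repeat a pose let the fingers close. It gives the time, the measured TCP pose, the force and the opening at its end, in the units of the state.
- ctrl.sense(): the state, without advancing time (a new reading comes with each control period).
- eyes.capture(name): name is "side" or "top" or "wrist"; returns a dict with "color" (420x560x3 uint8, red, green, blue), "fx", "fy", "cx", "cy" (pixels), "R" (3x3) and "t" (3): a world point X has camera coordinates R X + t. Camera axes: x right, y down, z forward; pixel columns grow to the right and rows downward; lengths in mm; the calibration is good to about 2 mm. A picture is of the moment at which its call begins. There is no depth.
- ctrl.finish_job(): hands the job in, once; it reports no verdict.
Trained networks look in a picture, given as the dict that the camera call returned (one of the last four; its "shot" number tells which), for a name from the list of things; names that differ only in an ending like _2 or _b are one class to them, and where a whole thing is asked for, a point or a joint stands for the part that bears it (a point fixed in the world has none). Each returns a list of dicts, best first, with "confidence" (0 to 1); they miss things now and then, are a little off and sometimes report something else, mostly with a low value. They report only what shows in the picture. A call takes as long as a camera call. They do not tell look-alikes from the thing itself.
- models.spot_in(picture, label): "extent" ([centre column, centre row, width, height] in pixels, round what is visible of it).
- models.spot_point(picture, label): "centre" ([column, row] in pixels: a listed point, or the origin of a listed thing).
The state is a dict: "time_s": time; "joints": joint angles; "dq": joint speeds; "tau": joint torques, N m; "eef_pos": TCP position; "ee_rot": TCP orientation; "force": force on the tool from outside, world axes, zero at the start; "wrist_torque": the same for the moment, N m; "grip_width": opening from 0.0 (shut) to 1.0 (fully open).
Only numpy, scipy, OpenCV 4.12 (cv2) and the standard library are available. Lean on these libraries where they do the work, as an engineer would, in place of code of your own. Each camera call takes 0.05 s, during which the arm holds its last target. There are 200 camera calls.

## Task

Push the standing splined shaft over so that it falls into the V-channel of the cradle it stands on, its thin end towards the aluminium end stop, then push it along the channel from behind until its thin end rests against the stop. Only push with the fingertips or fingers: do not pick the shaft up. Leave the loose V-block, the nut, the bolt and the wire brush where they are, and finish clear of everything.

Things in the scene. Friction and masses are not known exactly. Their poses are not given: they have to be found in the camera images.
- shaft: Dark steel splined shaft, loose, 136 mm long, 0.6 to 0.9 kg; at the start it stands on the cradle's black pad. Origin: centre of its flat foot (thick end); its z axis runs from the foot to the thin end. Diameter 37 mm for the first 100 mm, 28 mm to 123 mm, then about 20 mm to the thin end.
- shaft_mid (a point): Point on the shaft's axis, 68 mm from its foot. A push of 1 to 3 N above it tips the standing shaft about the edge of its foot; past about 20 degrees of tilt it falls by itself. In the channel the shaft lies with its axis 48.5 mm and its top 67 mm above the bench.
- shaft_nose (a point): Centre of the shaft's thin end face, 136 mm from its foot.
- cradle: V-cradle fixed on the bench, base plate 310 x 80 mm, blue rails. Origin: centre of the plate's underside, on the bench top (z = 0). x axis along the channel, from the pad to the end stop (the way the shaft shall fall and slide); z up. 90 degree V-channel of grey plastic from x = -72 to +145 mm, walls and rails at most 44 mm above the bench, 66 mm wide over all.
- pad (a point): Centre of the top of the black standing pad: cradle x = -112 mm, 29 mm above the bench; 66 mm long, 60 mm wide, open behind and at the sides. The fallen shaft's foot end lies near the pad's edge to the channel and stands proud of the rails: it can be pushed above them, 48 to 65 mm over the bench. Sliding takes 3 to 10 N.
- end_stop: Aluminium end stop fixed across the channel, 14 mm thick, 82 mm wide, top 75 mm above the bench, at another place along the channel each time. Origin: on the bench level straight below its working face, in the middle of the channel; axes like the cradle's.
- stop_face (a point): Point of the stop's working face (the face towards the pad) that the thin end shall touch, 48.5 mm above the bench. The fallen shaft's thin end lies some 35 to 85 mm short of it before it is pushed.
- vee_block: Grey steel V-block, loose, 60 x 50 x 34 mm, beside the cradle. Origin: centre of the underside. Leave alone.
- wire_brush: Cup-shaped wire brush standing on its wires, loose, 62 mm across, 58 mm high, beside the cradle. Origin: centre of the underside. Leave alone.
- nut: Grey hexagon nut lying flat, loose, 24 x 28 x 12 mm, beside the cradle. Origin: centre of the underside. Leave alone.
- bolt: Dark hexagon-head bolt lying down, loose, 69 mm long along its y axis, 26 mm high, beside the cradle. Origin: centre of the underside. Leave alone.
There are look-alikes about, which are no part of the job. There is more than one size of the shaft; the job needs the smallest.

How it is judged:
By the outcome, as a careful person would: the job done as asked, in the order asked, and still so for the second after the job is handed in, with the robot touching nothing.
It also fails if it takes over 51 s, if anything falls off the work surface, if the arm or the gripper's body presses on something with over 40 N, if the wrist force passes 120 N, or if a joint passes its speed limit or range.

## Working session

There is one attempt and no reset: what is moved stays moved. The work goes in short steps, Python scripts to look and compute and a shell command to move; the robot and the scene stay as the last step left them, time stands still between calls to the robot, and variables do not carry over. Pictures are saved under pics/ and viewed, about 8 in all and at most 12, crops included, and the job is handed in when it is done.

```bash
mkdir -p pics; ls
cat > h.py <<'E'
import numpy as np, cv2, json
from rig import ctrl, eyes, models
def cap(n,f=None):
    p=eyes.capture(n)
    if f: cv2.imwrite('pics/'+f,p['color'][:,:,::-1])
    return p
def ray(p,uv):
    R=np.array(p['R']);t=np.array(p['t'])
    d=R.T@np.array([(uv[0]-p['cx'])/p['fx'],(uv[1]-p['cy'])/p['fy'],1]);return -R.T@t,d
def atz(p,uv,z):
    o,d=ray(p,uv);return o+d*(z-o[2])/d[2]
def tri(obs):
    A=np.zeros((3,3));b=np.zeros(3)
    for p,uv in obs:
        o,d=ray(p,uv);d=d/np.linalg.norm(d);M=np.eye(3)-np.outer(d,d);A+=M;b+=M@o
    return np.linalg.solve(A,b)
def proj(p,X):
    c=np.array(p['R'])@np.array(X)+np.array(p['t']);return [p['fx']*c[0]/c[2]+p['cx'],p['fy']*c[1]/c[2]+p['cy']]
E
python3 - <<'E'
from h import *
np.set_printoptions(precision=1,suppress=True)
s=cap('side','s0.png');t=cap('top','t0.png')
im=np.hstack([s['color'],t['color']])[:,:,::-1]
cv2.imwrite('pics/both0.png',cv2.resize(im,(800,300)))
for n,p in(('side',s),('top',t)):
    print(n,-np.array(p['R']).T@np.array(p['t']))
    for l in('shaft','shaft_mid','shaft_nose','cradle','pad','end_stop','stop_face'):
        print(l,[(np.array(r['centre']),round(r['confidence'],2)) for r in models.spot_point(p,l)[:4]])
print(ctrl.sense(), ctrl.nose_length)
E
```

```text
pics
side [ 512.3 -835.4  523.8]
shaft [(array([326.8, 313.9]), 0.95), (array([275.9, 340.4]), 0.93)]
shaft_mid [(array([277.4, 289.8]), 0.81), (array([275.5, 243.8]), 0.66), (array([327.4, 265.7]), 0.62)]
shaft_nose [(array([331.2, 215.2]), 0.9), (array([276.7, 237.5]), 0.58), (array([275.9, 207.1]), 0.57)]
cradle [(array([266.9, 256.5]), 0.71)]
pad [(array([319.4, 268.3]), 0.2)]
end_stop [(array([264.9, 230.6]), 0.95)]
stop_face [(array([261.2, 214. ]), 0.57), (array([308.2, 242.2]), 0.43)]
top [ 446.   -15.3 1010.1]
shaft [(array([312.4, 242.5]), 0.59), (array([379.1, 244. ]), 0.58), (array([347.9, 207.6]), 0.57), (array([311. , 282.1]), 0.23)]
shaft_mid [(array([356.2, 199.1]), 0.9), (array([312.9, 239.3]), 0.77)]
shaft_nose [(array([368.2, 191.5]), 0.81), (array([401.4, 234. ]), 0.75), (array([317.1, 234.6]), 0.59)]
cradle [(array([268., 248.]), 0.84), (array([216.7, 248.7]), 0.46)]
pad [(array([312.9, 242.4]), 0.79)]
end_stop [(array([218.7, 250.4]), 0.62)]
stop_face []
{'time_s': 0.8, 'joints': array([-1.3,  0.3,  1.5,  0. ,  1.3, -0.2]), 'dq': array([-0.,  0.,  0., -0.,  0., -0.]), 'tau': array([ -0. , -41.2, -26. ,  -0. ,   0. ,  -0. ]), 'eef_pos': array([ 226.3, -473.7,  253.3]), 'ee_rot': array([ 0.2, -0.2,  0.7, -0.7]), 'force': array([-0.4, -0.3,  0.1]), 'wrist_torque': array([ 0.,  0., -0.]), 'grip_width': 1.0008231433172654} 22.0
```

View pics/t0.png

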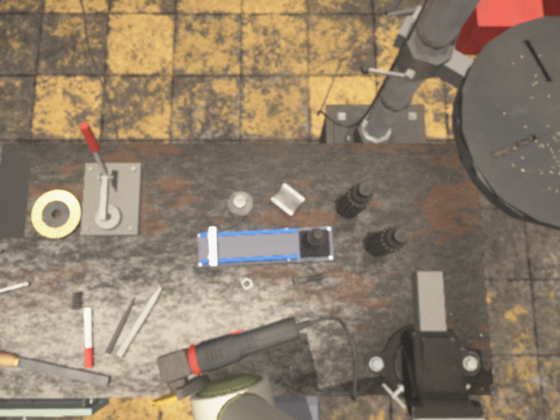

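View pics/s0.png

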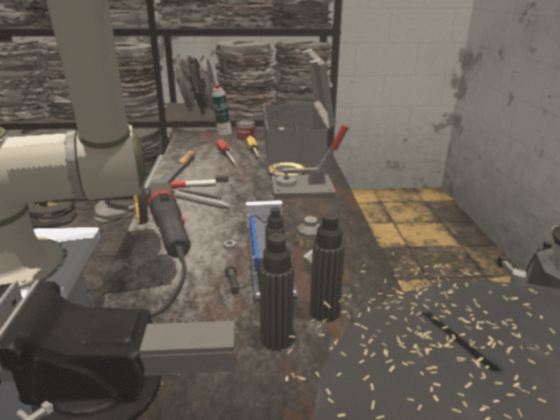

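The top view shows the cradle at cols 197–333, rows 228–266. The target shaft stands on its pad at about (313,242), and the stop is at col 213, so the channel runs image-left. Two larger look-alikes stand at (350,203) and (382,242). The side view shows the target standing behind those two.

Run:
```python
from h import *
from scipy.spatial.transform import Rotation as Ro
np.set_printoptions(precision=1,suppress=True)
t=cap('top');s=cap('side')
P=lambda uv,z:print(uv,z,atz(t,uv,z))
for l,z in(('cradle',0),('pad',29),('end_stop',0),('shaft',29),('shaft_mid',97),('shaft_nose',165),('vee_block',0),('wire_brush',0),('nut',0),('bolt',0)):
    for r in models.spot_point(t,l)[:4]: print(l,round(r['confidence'],2),np.array(r['centre']),atz(t,r['centre'],z))
print('side');
for l,z in(('end_stop',0),('stop_face',48.5),('shaft',0)):
    for r in models.spot_point(s,l)[:3]: print(l,round(r['confidence'],2),atz(s,r['centre'],z))
q=ctrl.sense()['ee_rot'];print(np.round(q,4));R=Ro.from_quat([q[1],q[2],q[3],q[0]]).as_matrix();print(np.round(R,3))
c=t['color'][180:280,180:420,::-1]
cv2.imwrite('pics/t1.png',cv2.resize(c,None,fx=3.3,fy=3.3,interpolation=cv2.INTER_CUBIC))
```

```text
cradle 0.69 [266.1 248.5] [543.6   2.5   0. ]
pad 0.8 [315.3 240.5] [ 558.4 -108.7   29. ]
end_stop 0.53 [217.8 250.9] [538.6 113.7   0. ]
shaft 0.95 [347.7 207.5] [ 633.8 -184.2   29. ]
shaft_mid 0.82 [388.6 240.1] [ 550.9 -256.3   97. ]
shaft_mid 0.78 [313.2 239.4] [553.  -97.9  97. ]
shaft_mid 0.78 [355.  202.2] [ 632.2 -188.4   97. ]
shaft_mid 0.22 [247.  208.3] [619.7  41.2  97. ]
shaft_nose 0.9 [364.2 190.3] [ 642.3 -194.6  165. ]
shaft_nose 0.82 [316.3 232.1] [559.2 -98.  165. ]
shaft_nose 0.68 [399.4 233.9] [ 555.1 -260.   165. ]
vee_block 0.95 [286.  202.6] [651.5 -44.3   0. ]
wire_brush 0.63 [243.7 209.5] [635.4  54.9   0. ]
wire_brush 0.45 [314.7 245.6] [ 549.9 -109.9    0. ]
nut 0.58 [245.9 281.8] [467.8  48.5   0. ]
nut 0.51 [313.3 244.1] [ 553.4 -106.7    0. ]
bolt 0.71 [310.5 283.1] [464.1 -98.7   0. ]
side
end_stop 0.78 [543.4 113.    0. ]
stop_face 0.75 [544.  119.1  48.5]
stop_face 0.69 [538.1  28.   48.5]
shaft 0.87 [ 641.4 -191.2    0. ]
shaft 0.84 [ 547.7 -255.6    0. ]
[ 0.2 -0.2  0.7 -0.7]
[[-0.9 -0.   0.4]
 [-0.4  0.  -0.9]
 [ 0.  -1.  -0. ]]
```

View pics/t1.png

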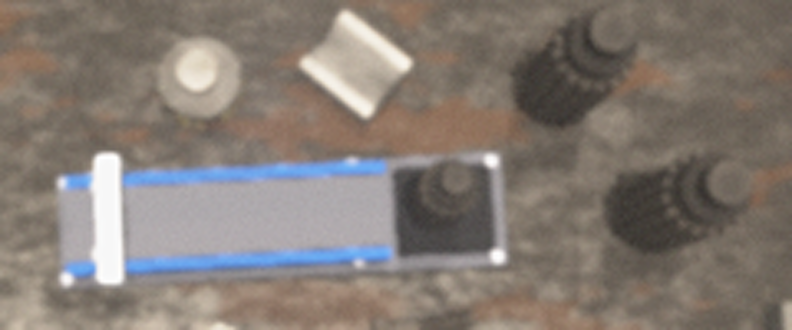

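Run:
```python
from h import *
from scipy.spatial.transform import Rotation as Ro
np.set_printoptions(precision=1,suppress=True)
t=cap('top');s=cap('side')
C=lambda x,y:(x/3.3+180-.35,y/3.3+180-.35)
a=atz(t,C(60.5,231.5),5);b=atz(t,C(502.5,207.5),5);print('plate',a,b,np.linalg.norm(a-b),'mid',(a+b)/2)
r1,r2=atz(t,C(60,183),44),atz(t,C(388,165),44);r3,r4=atz(t,C(66,270),44),atz(t,C(390,255),44);print('rails',r1,r2,r3,r4)
u=(a-b)/np.linalg.norm(a-b);print('u',np.round(u,4),np.degrees(np.arctan2(u[1],u[0])), [np.degrees(np.arctan2(*(p-q)[[1,0]])) for p,q in((r1,r2),(r3,r4))])
m=(a+b)/2
f=lambda X:((X-m)@u,(X-m)@np.array([-u[1],u[0],0]))
print('stop face',f(atz(t,C(121,170),75)),f(atz(t,C(125,278),75)))
print('tip',atz(t,C(456,179),165),f(atz(t,C(456,179),165)))
print('padedge',f(atz(t,C(395,210),29)))
A=[r['centre'] for r in models.spot_point(t,'shaft_nose')];B=[r['centre'] for r in models.spot_point(s,'shaft_nose')]
for x in A:
  for y in B:
    X=tri([(t,x),(s,y)]);e=max(np.linalg.norm(np.array(proj(p,X))-w) for p,w in((t,x),(s,y)))
    if e<6:print('nose',x,X,e)
q=ctrl.sense()['ee_rot'];print(' '.join('%.4f'%v for v in q));R=Ro.from_quat([q[1],q[2],q[3],q[0]]).as_matrix();
for r in R:print(' '.join('%.4f'%v for v in r))
d=np.array([f0 for f0 in m+u*-160])-ctrl.sense()['eef_pos'];print('to cradle x=-160',R.T@d, 'angle tool z',np.degrees(np.arctan2(R[1,2],R[0,2])))
```

```text
plate [540.8 158.4   5. ] [ 556.3 -149.3    5. ] 308.0958511301698 mid [548.6   4.6   5. ]
rails [569.8 152.8  44. ] [581.1 -67.5  44. ] [511.5 147.4  44. ] [520.5 -68.1  44. ]
u [-0.1  1.   0. ] 92.88231748823013 [np.float64(92.95486510597074), np.float64(92.39307968227638)]
stop face (np.float64(102.055243866587), np.float64(-30.746254100195433)) (np.float64(101.73258889536666), np.float64(39.40633081545815))
tip [ 555.7 -101.   165. ] (np.float64(-105.74971831826079), np.float64(-1.835588365075308))
padedge (np.float64(-77.37934557627356), np.float64(0.19394867730851417))
nose [315.8, 233.5] [ 564.3 -102.3  110.1] 0.32589625557953034
nose [315.8, 233.5] [559.5 -96.8 167.5] 1.8167193331553009
nose [400.1, 235.2] [ 551.5 -252.7  194.7] 1.8151694907528668
nose [400.1, 235.2] [ 548.2 -240.6  236.7] 3.246444073656001
nose [366.3, 191.3] [ 636.2 -192.4  195.2] 1.753507182293196
-0.1563 0.1563 -0.6896 0.6896
-0.9023 0.0000 0.4312
-0.4312 -0.0000 -0.9023
-0.0000 -1.0000 0.0000
to cradle x=-160 [-435.3  248.3 -145. ] angle tool z -64.45838289114033
```

Run:
```python
from h import *
t=cap('top');s=cap('side');w=cap('wrist','w0.png')
for X in([226,-474,253],[226,-474,231],[226,-474,400],[0,0,0],[0,0,300]): print(X,np.round(proj(t,X)),np.round(proj(s,X)))
for z in(0,100,150):
    print(z,[np.round(atz(t,uv,z)) for uv in((417,272),(445,272),(400,330))],np.round(atz(s,(235,350),z)))
print(-np.array(w['R']).T@np.array(w['t']),w['R'][2])
```

```text
[226, -474, 253] [556. 427.] [-57. 307.]
[226, -474, 231] [547. 423.] [-50. 326.]
[226, -474, 400] [627. 461.] [-116.  157.]
[0, 0, 0] [267. 506.] [  3. 265.]
[0, 0, 300] [264. 608.] [-41. 122.]
0 [array([ 488., -344.,    0.]), array([ 488., -408.,    0.]), array([ 359., -298.,    0.])] [ 483. -274.    0.]
100 [array([ 484., -311.,  100.]), array([ 484., -369.,  100.]), array([ 368., -270.,  100.])] [ 488. -381.  100.]
150 [array([ 482., -295.,  150.]), array([ 482., -350.,  150.]), array([ 372., -256.,  150.])] [ 491. -435.  150.]
[ 292.62071178 -441.37920157  373.6949514 ] [-0.26644001 -0.12635509 -0.95553342]
```

View pics/w0.png

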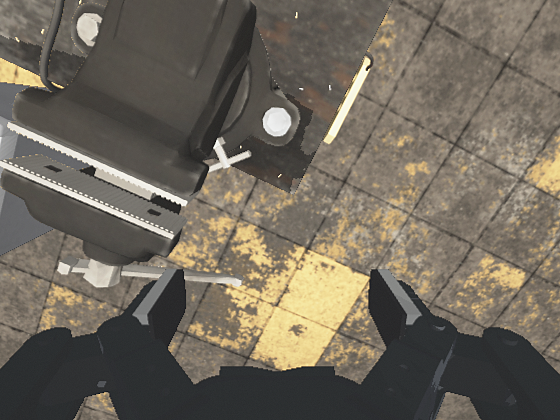

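The wrist view shows the jaws beside a vise at the upper left. I'll lift first and then travel high.

```bash
python3 -m crank '[{"dp":[0,-41,0],"roll":0,"gripper":255},{"dp":[0,-82,0],"roll":0,"gripper":255},{"dp":[0,-120,0],"roll":0,"gripper":255},{"dp":[-38,-120,-12],"roll":0.1,"gripper":255},{"dp":[-76,-120,-24],"roll":0.2,"gripper":255},{"dp":[-114,-120,-36],"roll":0.3,"gripper":255},{"dp":[-152,-120,-49],"roll":0.3955,"gripper":255},{"dp":[-190,-120,-61],"roll":0.3955,"gripper":255},{"dp":[-228,-120,-73],"roll":0.3955,"gripper":255},{"dp":[-266,-120,-86],"roll":0.3955,"gripper":255}]' 20
```

```text
time_s: 2.73
eef_pos: [430.4, -279.8, 373.4]
ee_rot: [-0.018, 0.018, -0.707, 0.707]
force: [-0.1, -1.1, -0.2]
grip_width: -0.002
```

```bash
python3 -m crank '[{"dp":[-31,0,-27],"roll":0,"gripper":255},{"dp":[-62,0,-54],"roll":0,"gripper":255},{"dp":[-93,0,-81],"roll":0,"gripper":255},{"dp":[-120,0,-105],"roll":0,"gripper":255},{"dp":[-135,0,-117],"roll":0,"gripper":255},{"dp":[-135,40,-117],"roll":0,"gripper":255},{"dp":[-135,80,-117],"roll":0,"gripper":255},{"dp":[-135,110,-117],"roll":0,"gripper":255},{"dp":[-135,110,-117],"roll":0,"gripper":255}]'
python3 - <<'E'
from h import *
np.set_printoptions(precision=1,suppress=True)
w=cap('wrist','w1.png');print(ctrl.sense()['eef_pos'],-np.array(w['R']).T@np.array(w['t']))
m=np.array([548.6,4.6,0]);u=np.array([-.0503,.9987,0]);v=np.array([-.9987,-.0503,0])
for l,z in(('shaft_nose',165),('shaft_mid',97),('pad',29),('shaft',29),('stop_face',48.5),('end_stop',0)):
  for r in models.spot_point(w,l)[:3]:
    X=atz(w,r['centre'],z);print(l,r['confidence'],np.array(r['centre']),X,'cradle',(X-m)@u,(X-m)@v)
E
```

```text
time_s: 3.48
eef_pos: [556.4, -156.7, 257.2]
ee_rot: [0.014, -0.021, 0.709, -0.705]
force: [-0.3, 0.6, -0.7]
grip_width: -0.002
[ 557.5 -157.4  261.3] [ 631.1 -153.6  376.8]
shaft_nose 0.83 [344.5 104.1] [ 638.9 -195.1  165. ] cradle -203.96552640803614 -80.18850813345058
shaft_nose 0.8 [432.8 258.8] [ 534.5 -273.   165. ] cradle -276.5587731111487 28.066378585369563
shaft_nose 0.56 [200.  227.1] [ 550.3 -101.   165. ] cradle -105.52169041518455 3.591160117512556
shaft_mid 0.96 [381.8 215.7] [ 544.9 -254.8   97. ] cradle -258.9022103696712 16.716820607449627
shaft_mid 0.84 [222.1 200.3] [ 552.  -105.2   97. ] cradle -109.8094550599938 2.147411796272682
pad 0.72 [236.1 184.6] [ 552.  -109.3   29. ] cradle -113.94348523953096 2.2913565836680414
shaft 0.97 [309.5 106.9] [ 639.4 -185.4   29. ] cradle -194.3155913838421 -81.08970331680187
shaft 0.8 [230.4 181.2] [ 555.6 -102.8   29. ] cradle -107.6535902724541 -1.6087004865188446
stop_face 0.69 [ 31.7 188.5] [540.6 108.4  48.5] cradle 104.05010478675764 2.767777250449633
end_stop 0.53 [200.9 223.3] [492.7 -61.3   0. ] cradle -62.98662352146763 59.18378271708937
```

View pics/w1.png

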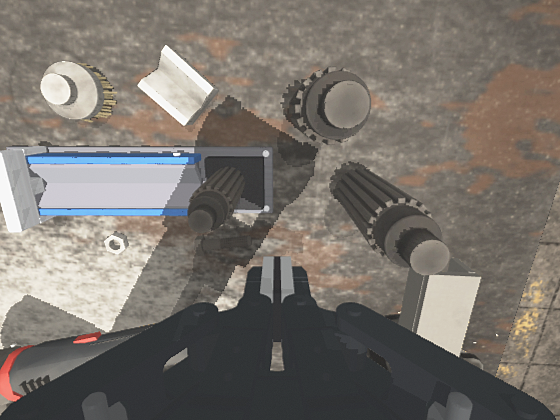

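The wrist view shows the target shaft at about (220,200) on the pad, with the closed fingers straight behind it. The channel and stop are at left and the look-alikes are clear. Next I descend to push height.

```bash
python3 -m crank '[{"dp":[1,40,0],"roll":0,"gripper":255},{"dp":[1,80,0],"roll":0,"gripper":255},{"dp":[1,110,0],"roll":0,"gripper":255},{"dp":[1,122,0],"roll":0,"gripper":255},{"dp":[1,122,-6],"roll":0,"gripper":255},{"dp":[1,122,-11],"roll":0,"gripper":255},{"dp":[1,122,-14],"roll":0,"gripper":255},{"dp":[1,122,-16],"roll":0,"gripper":255},{"dp":[1,122,-16],"roll":0,"gripper":255}]'
```

```text
time_s: 4.58
eef_pos: [556.9, -141.5, 142.7]
ee_rot: [-0.019, 0.017, -0.706, 0.707]
force: [0.1, -0.4, -0.0]
grip_width: -0.001
```

```bash
python3 -m crank '[{"dp":[0,0,-2],"roll":0,"gripper":255},{"dp":[0,0,-4],"roll":0,"gripper":255},{"dp":[0,0,-6],"roll":0,"gripper":255},{"dp":[0,0,-9],"roll":0,"gripper":255},{"dp":[0,0,-12],"roll":0,"gripper":255},{"dp":[0,0,-15],"roll":0,"gripper":255}]'
python3 - <<'E'
from h import *
cap('side','s1.png')
c=cv2.imread('pics/s1.png')[150:350,180:400]
w=cap('wrist')['color'][:,:,::-1]
cv2.imwrite('pics/m1.png',np.hstack([cv2.resize(c,(440,400)),cv2.resize(w,(360,400))]))
E
```

```text
time_s: 5.08
eef_pos: [556.2, -127.0, 142.3]
ee_rot: [-0.018, 0.017, -0.706, 0.707]
force: [-0.1, -1.0, 8.7]
grip_width: -0.002
```

View pics/m1.png

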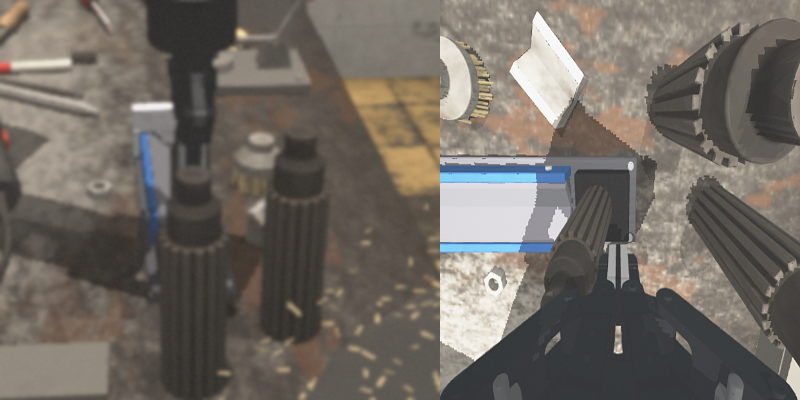

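Fz of 8.7 N means the gripper's knuckle is riding on the shaft's nose, and the wrist view shows it overlapping there. I'll back off and push about 22 mm higher.

```bash
python3 -m crank '[{"dp":[0,0,4],"roll":0,"gripper":255},{"dp":[0,0,9],"roll":0,"gripper":255},{"dp":[0,0,14],"roll":0,"gripper":255},{"dp":[0,0,20],"roll":0,"gripper":255},{"dp":[0,-12,20],"roll":0,"gripper":255},{"dp":[0,-22,20],"roll":0,"gripper":255},{"dp":[0,-22,20],"roll":0,"gripper":255},{"dp":[0,-22,20],"roll":0,"gripper":255}]'
python3 - <<'E'
from h import *
w=cap('wrist');t=cap('top')
m=np.array([548.6,4.6,0]);u=np.array([-.0503,.9987,0]);v=np.array([-.9987,-.0503,0])
for p in(w,t):
 for l,z in(('shaft_nose',165),('shaft_mid',97),('shaft',29)):
  for r in models.spot_point(p,l)[:4]:
    X=atz(p,r['centre'],z);print(l,r['confidence'],np.round(r['centre']),'cradle',(X-m)@u,(X-m)@v)
print(ctrl.sense()['force'])
cv2.imwrite('pics/w2.png',w['color'][:,:,::-1])
E
```

```text
time_s: 5.85
eef_pos: [556.8, -147.0, 163.6]
ee_rot: [-0.018, 0.017, -0.707, 0.707]
force: [-0.1, -0.1, -1.0]
grip_width: 0.001
shaft_nose 0.92 [173. 294.] cradle -106.79206495355496 -1.0403135459929007
shaft_nose 0.7 [453.  96.] cradle -214.61194949269986 -81.25366232505277
shaft_mid 0.89 [208. 235.] cradle -107.62383658571834 -1.918243292639145
shaft_mid 0.72 [442. 259.] cradle -259.7345297131699 14.533892774186564
shaft_mid 0.55 [231. 210.] cradle -123.02657011707417 -18.83320940688378
shaft 0.94 [223. 210.] cradle -105.90754974065723 1.0787724566873966
shaft 0.73 [332. 111.] cradle -194.23341333000494 -78.35744499907166
shaft 0.63 [391. 217.] cradle -249.35779768705802 7.120155841111289
shaft_nose 0.7 [312. 245.] cradle -92.95719599404912 19.389963525279224
shaft_nose 0.44 [318. 233.] cradle -105.66815017674443 -3.9551345911380955
shaft_nose 0.32 [289. 202.] cradle -53.01682376840387 -68.95578710239396
shaft_mid 0.44 [316. 240.] cradle -107.56421377136495 1.7027727961527654
shaft 0.6 [379. 243.] cradle -255.9494390525541 9.974010167814175
shaft 0.54 [314. 244.] cradle -109.92249376664601 4.510708321643666
[-0.06141594 -0.31210997 -0.19001586]
```

View pics/w2.png

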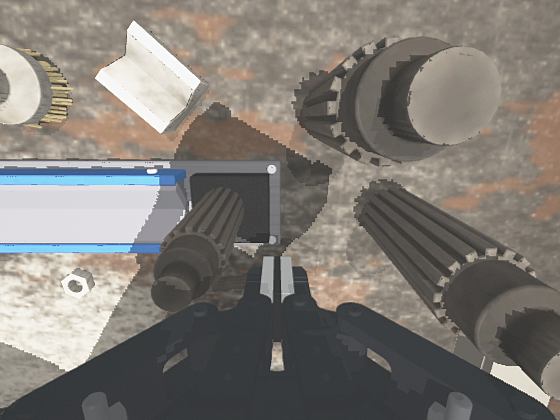

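The shaft is upright again at cradle x ≈ -107 on the centreline, and the fingers are free behind it. Now I push at the higher contact.

```bash
python3 -m crank '[{"dp":[0,0,-6],"roll":0,"gripper":255},{"dp":[0,0,-12],"roll":0,"gripper":255},{"dp":[0,0,-15],"roll":0,"gripper":255},{"dp":[0,0,-18],"roll":0,"gripper":255},{"dp":[0,0,-21],"roll":0,"gripper":255},{"dp":[0,0,-24],"roll":0,"gripper":255},{"dp":[0,0,-27],"roll":0,"gripper":255},{"dp":[0,0,-30],"roll":0,"gripper":255}]'
python3 - <<'E'
from h import *
w=cap('wrist');m=np.array([548.6,4.6,0]);u=np.array([-.0503,.9987,0])
for l,z in(('shaft_nose',165),('shaft',29)):
  for r in models.spot_point(w,l)[:4]:
    X=atz(w,r['centre'],z);print(l,r['confidence'],np.round(r['centre']),(X-m)@u)
print(ctrl.sense()['force'])
E
```

```text
time_s: 6.92
eef_pos: [555.7, -117.1, 164.2]
ee_rot: [-0.018, 0.017, -0.706, 0.707]
force: [0.7, -1.5, 8.0]
grip_width: -0.002
shaft_nose 0.67 [219. 295.] -96.64298498466917
shaft 0.85 [419. 212.] -242.83745836447642
shaft 0.83 [365. 112.] -190.7373533168566
shaft 0.56 [260. 208.] -107.45165332512374
[-0.06699737 -0.47824102  6.32191371]
```

Fz is again well above Fy, so the nose is catching a step in the finger about 25 mm above the tips. I'll back off and push on the nose itself with only the tips, at z ≈ 155.

```bash
python3 -m crank '[{"dp":[0,0,4],"roll":0,"gripper":255},{"dp":[0,0,9],"roll":0,"gripper":255},{"dp":[0,0,14],"roll":0,"gripper":255},{"dp":[0,0,20],"roll":0,"gripper":255},{"dp":[0,-13,20],"roll":0,"gripper":255},{"dp":[0,-13,20],"roll":0,"gripper":255},{"dp":[0,-13,20],"roll":0,"gripper":255}]'
python3 -m crank '[{"dp":[0,0,-5],"roll":0,"gripper":255},{"dp":[0,0,-10],"roll":0,"gripper":255},{"dp":[0,0,-13],"roll":0,"gripper":255},{"dp":[0,0,-16],"roll":0,"gripper":255},{"dp":[0,0,-19],"roll":0,"gripper":255},{"dp":[0,0,-22],"roll":0,"gripper":255},{"dp":[0,0,-25],"roll":0,"gripper":255},{"dp":[0,0,-28],"roll":0,"gripper":255}]'
python3 - <<'E'
from h import *
w=cap('wrist','w3.png');m=np.array([548.6,4.6,0]);u=np.array([-.0503,.9987,0])
for l,z in(('shaft_nose',165),('shaft',29)):
  for r in models.spot_point(w,l)[:4]:
    X=atz(w,r['centre'],z);print(l,r['confidence'],np.round(r['centre']),(X-m)@u)
print(ctrl.sense()['force'])
E
```

```text
time_s: 7.65
eef_pos: [556.3, -137.2, 176.3]
ee_rot: [-0.018, 0.017, -0.707, 0.707]
force: [0.2, -0.0, -1.3]
grip_width: 0.003
time_s: 8.32
eef_pos: [554.8, -108.6, 176.3]
ee_rot: [-0.018, 0.018, -0.707, 0.707]
force: [0.8, -0.7, 0.8]
grip_width: -0.001
shaft_nose 0.93 [556. 100.] -223.41288149865682
shaft_nose 0.86 [231. 279.] -91.76744899128953
shaft_nose 0.6 [269. 201.] -109.93415025202165
shaft_nose 0.54 [91. 90.] -40.237887352139424
shaft 0.95 [425. 209.] -244.97053244564822
shaft 0.84 [270. 204.] -107.03800201175589
[ 0.08739926 -0.9482098   1.13670994]
```

```bash
python3 -m crank '[{"dp":[0,0,-4],"roll":0,"gripper":255},{"dp":[0,0,-8],"roll":0,"gripper":255},{"dp":[0,0,-12],"roll":0,"gripper":255},{"dp":[0,0,-16],"roll":0,"gripper":255},{"dp":[0,0,-20],"roll":0,"gripper":255},{"dp":[0,0,-24],"roll":0,"gripper":255},{"dp":[0,0,-28],"roll":0,"gripper":255},{"dp":[0,0,-32],"roll":0,"gripper":255},{"dp":[0,0,-36],"roll":0,"gripper":255},{"dp":[0,0,-36],"roll":0,"gripper":255}]'
python3 - <<'E'
from h import *
w=cap('wrist','w4.png');t=cap('top');m=np.array([548.6,4.6,0]);u=np.array([-.0503,.9987,0]);v=np.array([-.9987,-.0503,0])
for p in (w,t):
 for l,z in(('shaft_nose',48.5),('shaft_mid',48.5),('shaft',48.5),('stop_face',48.5)):
  for r in models.spot_point(p,l)[:4]:
    X=atz(p,r['centre'],z);print(l,r['confidence'],np.round(r['centre']),(X-m)@u,(X-m)@v)
print(ctrl.sense()['force'])
E
```

```text
time_s: 9.3
eef_pos: [552.9, -72.2, 176.3]
ee_rot: [0.018, -0.018, 0.707, -0.707]
force: [0.5, 0.6, -0.8]
grip_width: 0.002
shaft_nose 0.87 [150. 261.] 33.10351263922602 46.30609275266011
shaft_mid 0.82 [481. 104.] -229.2630786864106 -83.68748310787358
shaft_mid 0.71 [246. 227.] -51.067022450171066 14.505562870542594
shaft_mid 0.58 [543. 252.] -305.79975482684006 37.206706859040025
shaft 0.85 [463. 212.] -230.55230461008952 0.622735350489372
shaft 0.78 [415. 108.] -180.69315661850476 -80.29648054395119
shaft 0.7 [306. 206.] -101.10816712679748 -3.9026807718391483
stop_face 0.71 [ 57. 211.] 105.30217654492799 0.36786436644831705
shaft_nose 0.78 [252. 244.] 28.000874179287276 -1.5941182228152289
shaft_nose 0.77 [399. 233.] -299.240345060948 -8.515140351945819
shaft_nose 0.56 [366. 191.] -233.61900159981468 -108.22367822496928
shaft_mid 0.64 [355. 199.] -207.22767897878103 -90.51649234375175
shaft_mid 0.61 [388. 240.] -273.06240297238236 5.9119081353370895
shaft_mid 0.57 [279. 246.] -31.568712437680944 4.746251020662378
shaft 0.73 [376. 245.] -245.2832064646976 15.284340352160914
shaft 0.71 [308. 244.] -94.26548381875196 4.178436538241668
stop_face 0.39 [253. 241.] 24.592673218491708 -8.715110973837893
[-0.15832845  0.04232427 -0.14187036]
```

View pics/w4.png

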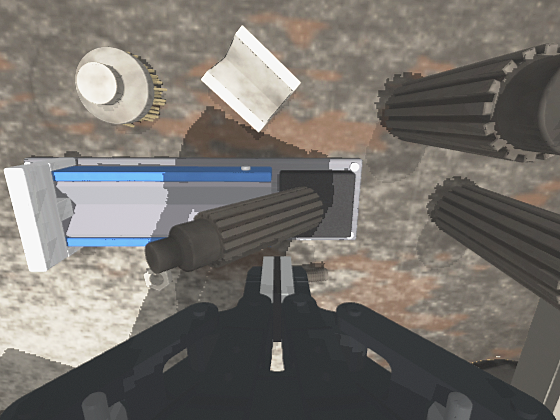

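The wrist picture caught the shaft mid-fall along the channel, with its nose at (155,255) heading to the stop. Now I raise, go back behind and look.

```bash
python3 -m crank '[{"dp":[0,-30,0],"roll":0,"gripper":255},{"dp":[0,-40,30],"roll":0,"gripper":255},{"dp":[0,-40,60],"roll":0,"gripper":255},{"dp":[0,-40,80],"roll":0,"gripper":255},{"dp":[0,-40,80],"roll":0,"gripper":255},{"dp":[0,-40,80],"roll":0,"gripper":255}]'
python3 - <<'E'
from h import *
w=cap('wrist','w5.png');t=cap('top');m=np.array([548.6,4.6,0]);u=np.array([-.0503,.9987,0]);v=np.array([-.9987,-.0503,0])
for p in (w,t):
 for l,z in(('shaft_nose',48.5),('shaft_mid',48.5),('shaft',48.5),('stop_face',48.5)):
  for r in models.spot_point(p,l)[:4]:
    X=atz(p,r['centre'],z);print(l,r['confidence'],np.round(r['centre']),(X-m)@u,(X-m)@v)
E
```

```text
time_s: 10.3
eef_pos: [556.8, -153.5, 216.0]
ee_rot: [0.017, -0.017, 0.707, -0.707]
force: [0.1, 0.8, 0.9]
grip_width: 0.001
shaft_nose 0.94 [ 61. 198.] 46.04127833875003 -1.0124595067853268
shaft_nose 0.67 [472. 296.] -362.7043077087361 105.32911606583659
shaft_nose 0.58 [372. 102.] -240.5577652195975 -86.00340651693185
shaft_nose 0.54 [172.  91.] -68.4802712277928 -95.40959310279425
shaft_mid 0.87 [401. 233.] -279.59648120313466 34.971576688042425
shaft_mid 0.77 [133. 202.] -21.224766105723226 3.4485981156637053
shaft 0.79 [317. 110.] -193.17494689554937 -79.55790908901254
shaft 0.71 [202. 200.] -86.83385060839856 1.532203214260465
shaft 0.69 [369. 199.] -245.7138111335731 0.9646100950585641
shaft 0.32 [221. 256.] -101.93913343735008 59.71683362407858
shaft_nose 0.55 [242. 248.] 49.43508361238648 6.068176554491195
shaft_mid 0.73 [389. 240.] -274.7901048654244 6.450938767975015
shaft_mid 0.7 [242. 209.] 47.59903111885198 -80.39313482728932
shaft_mid 0.56 [275. 245.] -21.708337197608117 3.7668376064689513
shaft 0.79 [307. 242.] -93.83971352159148 0.6089930807240032
shaft 0.67 [378. 246.] -248.54900488841338 18.342790363648803
stop_face 0.72 [217. 247.] 104.52108723965159 0.6386924473596661
```

View pics/w5.png

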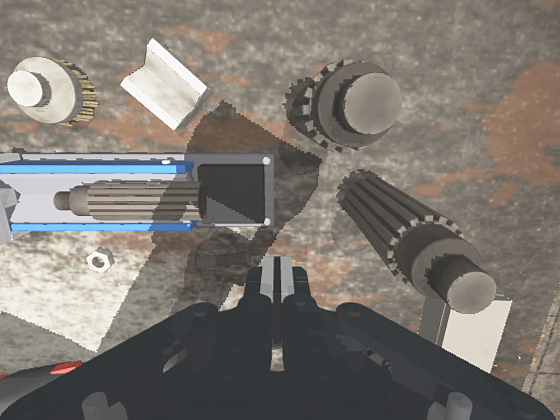

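The shaft lies in the channel: nose at (62,200) px, which is x ≈ +47, and foot at (205,200), x ≈ -88. The stop face is at x ≈ 103 to 105, leaving a gap of about 57 mm. Next I descend behind the foot.

```bash
python3 -m crank '[{"dp":[0,0,-22],"roll":0,"gripper":255},{"dp":[0,40,-22],"roll":0,"gripper":255},{"dp":[0,80,-22],"roll":0,"gripper":255},{"dp":[0,115,-22],"roll":0,"gripper":255},{"dp":[0,138,-22],"roll":0,"gripper":255},{"dp":[0,144,-22],"roll":0,"gripper":255},{"dp":[0,144,-22],"roll":0,"gripper":255},{"dp":[0,144,-32],"roll":0,"gripper":255},{"dp":[0,144,-42],"roll":0,"gripper":255},{"dp":[0,144,-48],"roll":0,"gripper":255}]'
```

```text
time_s: 11.63
eef_pos: [555.1, -103.6, 74.0]
ee_rot: [-0.019, 0.017, -0.707, 0.707]
force: [-0.3, 0.7, 0.0]
grip_width: -0.001
```

```bash
python3 -m crank '[{"dp":[0,0,-4],"roll":0,"gripper":255},{"dp":[0,0,-8],"roll":0,"gripper":255},{"dp":[0,0,-12],"roll":0,"gripper":255},{"dp":[0,0,-17],"roll":0,"gripper":255},{"dp":[0,0,-22],"roll":0,"gripper":255},{"dp":[0,0,-27],"roll":0,"gripper":255},{"dp":[0,0,-32],"roll":0,"gripper":255},{"dp":[0,0,-37],"roll":0,"gripper":255},{"dp":[0,0,-42],"roll":0,"gripper":255},{"dp":[0,0,-45],"roll":0,"gripper":255}]'
python3 - <<'E'
from h import *
t=cap('top');w=cap('wrist');m=np.array([548.6,4.6,0]);u=np.array([-.0503,.9987,0]);v=np.array([-.9987,-.0503,0])
for p in (w,t):
 for l in('shaft_nose','shaft_mid','shaft','stop_face'):
  for r in models.spot_point(p,l)[:4]:
    X=atz(p,r['centre'],48.5)
    if abs((X-m)@u)<160 and abs((X-m)@v)<30:print(l,r['confidence'],np.round(r['centre']),(X-m)@u,(X-m)@v)
E
```

```text
time_s: 12.47
eef_pos: [552.9, -60.8, 73.2]
ee_rot: [-0.019, 0.017, -0.706, 0.708]
force: [0.5, -7.5, 1.8]
grip_width: 0.0
shaft_mid 0.92 [120. 274.] 15.843381706576217 2.5760854747854114
shaft_mid 0.35 [361. 255.] -107.44771417892036 -7.785108856940587
shaft 0.74 [251. 272.] -51.881985388543264 1.6496512882166587
shaft_mid 0.52 [256. 244.] 18.57231754110874 -0.8595087300857852
shaft 0.37 [226. 246.] 84.70928948240818 -1.369526274580599
stop_face 0.6 [218. 247.] 103.83592887540712 -0.20587663553994304
```

```bash
python3 -m crank '[{"dp":[0,0,-4],"roll":0,"gripper":255},{"dp":[0,0,-8],"roll":0,"gripper":255},{"dp":[0,0,-11],"roll":0,"gripper":255},{"dp":[0,0,-13],"roll":0,"gripper":255},{"dp":[0,0,-14],"roll":0,"gripper":255},{"dp":[0,0,-15],"roll":0,"gripper":255}]'; python3 -m crank '[{"dp":[0,0,-1],"roll":0,"gripper":255},{"dp":[0,0,-2],"roll":0,"gripper":255}]';python3 -m crank '[{"dp":[0,0,-1],"roll":0,"gripper":255},{"dp":[0,0,-2],"roll":0,"gripper":255}]'
```

```text
time_s: 13.47
eef_pos: [552.1, -45.9, 72.8]
ee_rot: [-0.018, 0.017, -0.706, 0.708]
force: [0.3, -10.2, 3.5]
grip_width: -0.002
time_s: 13.63
eef_pos: [552.0, -44.0, 72.8]
ee_rot: [-0.018, 0.017, -0.706, 0.708]
force: [0.6, -9.6, 3.8]
grip_width: 0.001
time_s: 13.8
eef_pos: [551.8, -42.0, 72.7]
ee_rot: [-0.018, 0.017, -0.706, 0.708]
force: [0.8, -9.2, 4.2]
grip_width: 0.001
```

```bash
for i in 1 2 3; do python3 -m crank '[{"dp":[0,0,-0.7],"roll":0,"gripper":255},{"dp":[0,0,-1.4],"roll":0,"gripper":255}]' | egrep 'eef|force'; done
```

```text
eef_pos: [551.8, -40.6, 72.8]
force: [0.6, -9.3, 3.9]
eef_pos: [551.8, -39.8, 72.8]
force: [0.8, -15.2, 3.6]
eef_pos: [551.8, -39.6, 72.9]
force: [-0.1, -22.8, 3.6]
```

The force is climbing while the position stalls, so the nose is on the stop. I'll withdraw.

```bash
python3 -m crank '[{"dp":[0,0,1],"roll":0,"gripper":255},{"dp":[0,0,3],"roll":0,"gripper":255},{"dp":[0,0,10],"roll":0,"gripper":255},{"dp":[0,0,25],"roll":0,"gripper":255},{"dp":[0,0,45],"roll":0,"gripper":255},{"dp":[0,-35,60],"roll":0,"gripper":255},{"dp":[0,-75,60],"roll":0,"gripper":255},{"dp":[0,-115,60],"roll":0,"gripper":255},{"dp":[0,-155,60],"roll":0,"gripper":255},{"dp":[0,-155,60],"roll":0,"gripper":255}]'
python3 - <<'E'
from h import *
t=cap('top');w=cap('wrist','w6.png');m=np.array([548.6,4.6,0]);u=np.array([-.0503,.9987,0]);v=np.array([-.9987,-.0503,0])
for p in (w,t):
 for l in('shaft_nose','shaft_mid','shaft','stop_face'):
  for r in models.spot_point(p,l)[:4]:
    X=atz(p,r['centre'],48.5)
    if abs((X-m)@u)<160 and abs((X-m)@v)<30:print(l,r['confidence'],np.round(r['centre']),(X-m)@u,(X-m)@v)
for l in('vee_block','wire_brush','nut','bolt'):
    print(l,[np.round(atz(t,r['centre'],0)) for r in models.spot_point(t,l)[:2]])
c=t['color'][180:290,180:420,::-1]
a=cv2.resize(c,(800,367),interpolation=cv2.INTER_CUBIC)
cv2.imwrite('pics/f.png',np.vstack([a[:,:],cv2.resize(w['color'][140:300,:360,::-1],(800,233))]) )
print(ctrl.sense()['force'])
E
```

```text
time_s: 15.13
eef_pos: [556.1, -97.3, 234.8]
ee_rot: [-0.022, 0.014, -0.706, 0.708]
force: [0.9, -0.0, 0.9]
grip_width: -0.003
shaft_nose 0.89 [ 70. 201.] 104.8034662250733 3.940554854825425
shaft_mid 0.95 [141. 199.] 33.10662376517238 2.0462643484153658
shaft 0.88 [206. 201.] -31.289627350593236 3.8556988604266786
stop_face 0.93 [ 69. 199.] 105.028891116087 1.9891192612596869
stop_face 0.53 [189. 189.] -15.565392229806793 -7.8455965811944255
shaft_nose 0.81 [216. 249.] 107.30861736746563 5.552432172486872
shaft_mid 0.95 [247. 245.] 38.22141423775716 0.7221931768156603
shaft 0.77 [279. 246.] -31.00670224240828 6.925246404184187
stop_face 0.65 [218. 247.] 101.90916419873808 1.2220050731408627
vee_block [array([651., -52.,   0.])]
wire_brush [array([637.,  61.,   0.])]
nut [array([470.,  49.,   0.])]
bolt [array([545.,   6.,  -0.])]
[-0.27754245  0.10434971  1.07716724]
```

View pics/f.png

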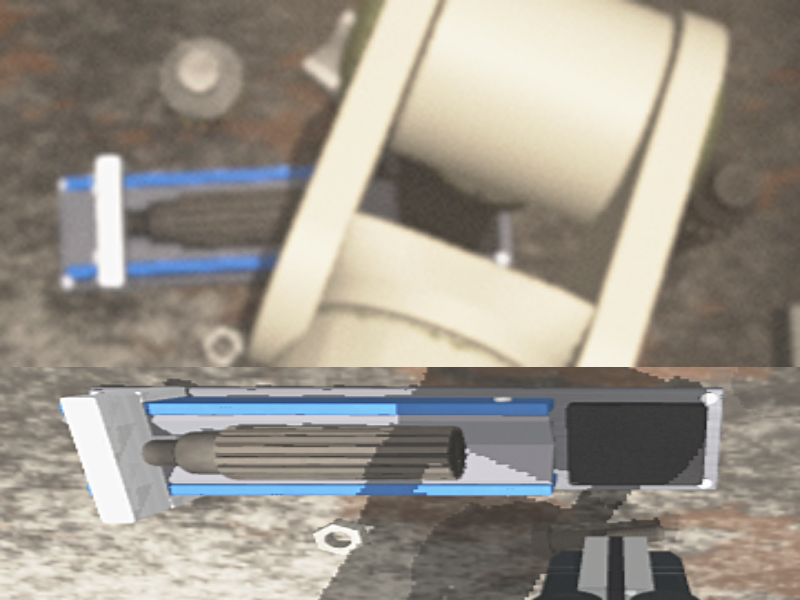

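The picture shows the shaft in the channel with its thin end on the stop and its foot at x ≈ -31. The brush, V-block, nut and bolt are in place, and the tool is clear above the pad with force ≈ 0. I'm handing it in.

```bash
python3 -c "
from rig import ctrl
print(ctrl.sense()['force'],ctrl.finish_job())"
```

```text
the job is handed in; nothing more can be done
[-0.27754245  0.10434971  1.07716724] None
```

The smallest shaft is lying in the V-channel with its thin end against the end stop, and I handed the job in at about 15 s. It was pushed over with the closed fingertips, then slid along the channel from behind its foot; it was never gripped.

**Tipping:** The first two pushes were too low: with only 1–1.5 N sideways there was about 8–9 N upwards, as the nose caught on the finger. Each time I backed off and let the shaft stand upright again. The third push, fingertips only on the nose, tipped it cleanly.

**Sliding:** Force held near 9–10 N, then rose to 23 N as the motion stalled, which marks contact with the stop.

**Last checks:**
- **Position:** The wrist camera put the nose and the stop face both at about 105 mm along the cradle. The top camera gave 107 mm and 102 mm. That 5 mm disagreement is within its error, and the close wrist picture shows the nose on the stop.
- **Loose things:** The wire brush and nut read where they started, within a few mm. In the last top view the arm partly hid the V-block, which read about 8 mm off its first reading. The bolt detection there was wrong, reporting a point on the cradle. The last wrist picture shows the bolt lying where it was. I never moved near either, so I take both to be undisturbed.
- **Robot:** It finished clear of everything, with about 1 N on the force sensor, which is its noise level.

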